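Proof-load a brazed test bar on the spring pull gauge

TASK

Proof-load the brazed test bar: lay it in the two grips of the bench pull tester and push the red drag pointer back to zero against the black pointer. Then pull the hand loop until the black pointer stands at the green limit mark (within one scale division, and no further), hold it there for about a second, and ease the sled back home under control, never letting the spring snap it back. Leave the bar in the grips, the red pointer showing the peak at the mark, the green mark where it was set, and the other things on the bench alone.

Things in the scene. Friction and masses are not known exactly. Their poses are not given: they have to be found in the camera images.
- pull_tester: Bench pull tester, fixed: grey base plate 80 x 370 x 10 mm, pull axis along own +y, origin on the bench under the axis, plate y -165 to +205. From the -y end: aluminium spring barrel (50 wide, y -155 to -45, top z 48) with white scale on top, 4 mm (1 N) a division, zero at y -133; sprung gauge grip; gap; pull sled with second grip and hand loop. Guide rail below: 12 wide, top z 18.
- scale_zero (a point): Zero of the scale: on the barrel, 4 mm above its top, at y = -133 of the tester; axes as the tester's.
- gauge_grip: Gauge slide: dark open-topped grip, rod into the barrel, black pointer on the barrel. Slides +y 0 to 62 mm against a 250 N/m spring. Origin is the tester's origin at home and moves with the slide. Grip at home y -30 to 0, 34 wide, pocket floor z 28, walls to z 40; pocket 24 wide, y -24 to -6, open on top; 12.5 wide slot through the 6 mm lip facing the gap.
- pointer_edge (a point): Reading edge of the black pointer: its +y face (pointer block 12 wide, 4 thick, 8 high, on the barrel's top). At home it stands at scale zero.
- drag_edge (a point): Reading edge of the red drag pointer: -y face of a ribbed red tab, x -6 to +12, 8 thick (extends 8 mm to +y from here), z 50 to 67 of the tester, sliding with light friction along the slot in the barrel's top. The black pointer pushes it to +y and leaves it at the peak. Zeroed, its edge meets the black pointer's edge.
- mark_line (a point): Line of the green limit mark, a small clip (7 mm long, stiff to slide) on the barrel's -x top edge, x -28 to -15, top at z 51 of the tester. This point is given at x = 0, at the mark's y: the pull is right when pointer_edge has the same y. White line on the clip shows it.
- pull_sled: Pull sled: slides freely along the tester's +y by 0 to 70 mm, no spring of its own. Origin is the tester's origin at home (sled in) and moves with it. Grip as on the gauge but mirrored: at home y 40 to 70, pocket y 46 to 64, lip y 40 to 46 towards the gap. With the bar laid in, about 4 mm of slack is taken up before the gauge moves.
- handle_bar (a point): Middle of the hand loop's black cross bar (12 mm thick, along x, 46 mm long; centre at z = 34 of the tester, y = 128 at home), at the outer end of the sled.
- loop_middle (a point): Middle of the opening of the flat hand loop (opening 49 mm along x, y 77 to 122 at home, z = 34): fingertips can go down through it to 22 mm above the bench and hook the cross bar.
- test_bar: Loose steel dog-bone bar, 84 long (own y), brass-coloured seam in the middle: shank 9 wide, 56 long; heads 20 wide (x), 14 long; all 10 mm high. Origin at its centre. Laid right: axis on the pull axis, centre at x 0, y 20, z 33 mm of the tester, a head in each pocket, either way round. The gap between the grips, 40 long with the sled home, is open for the fingers.
- bottle: Brown dropper bottle, 34 mm diameter, 102 high, standing; origin under its middle. Bystander.
- etch_syringe: White and purple syringe, 106 x 28 x 25 mm, lying; origin under its middle. Bystander.
- polish_bar: Black box-shaped bar, 39 x 100 x 31 mm; origin under its middle. Bystander.
Not all that is in view belongs to the job. There is more than one size of the test_bar; the one meant has the size given above.

How it is judged (in metres and radians):
On the way, in this order (a step that is already met when the one before it is completed fails the run):
1. the bar lies in both grips and the red drag pointer is pushed back to zero, the gauge at rest (x of test_bar in the frame of pull_tester between -0.004 and 0.004 m and y of test_bar in the frame of pull_tester between 0.012 and 0.029 m and z of test_bar in the frame of pull_tester between 0.029 and 0.0375 m and angle between the y axis of test_bar and the y axis of pull_tester, either way round below 0.12 rad and y of drag_edge in the frame of scale_zero below 0.004 m and y of pointer_edge in the frame of scale_zero below 0.003 m), for 0.2 s.
2. the gauge is pulled through the bar, by the sled, and held with the black pointer within one division (4 mm) of the green mark (y of pointer_edge in the frame of mark_line between -0.004 and 0.004 m and contact force between test_bar and gauge_grip above 3 N and contact force between test_bar and pull_sled above 3 N), for 0.6 s.
At the end, for the whole second after the job is handed in: The red drag pointer stands within one division (4 mm) of the green mark, the gauge is back within 4 mm of zero and the sled within 9 mm of home, the bar lies in both grips (centre within 4 mm across and 9 mm along, its heads down in the pockets), and all is at rest (x of test_bar in the frame of pull_tester between -0.004 and 0.004 m and y of test_bar in the frame of pull_tester between 0.012 and 0.029 m and z of test_bar in the frame of pull_tester between 0.029 and 0.0375 m and angle between the y axis of test_bar and the y axis of pull_tester, either way round below 0.12 rad and y of drag_edge in the frame of mark_line between -0.004 and 0.0045 m and y of pointer_edge in the frame of scale_zero below 0.004 m and y of pull_sled in the frame of pull_tester below 0.009 m and linear speed of each of test_bar, pull_sled below 0.02 m/s); the robot touches nothing.
It fails at once if the bar is overloaded: the black pointer goes more than 6 mm past the green mark (y of pointer_edge in the frame of mark_line above 0.006 m).
It fails at once if the gauge slide snaps back (faster than 0.35 m/s) (linear speed of gauge_grip above 0.35 m/s).
It fails at once if the green limit mark is shifted by more than 3 mm (distance of mark_line from where it was at the start of the episode above 0.003 m).
It fails at once if the bottle, syringe or polishing bar is moved by more than 30 mm (distance of any of bottle, etch_syringe, polish_bar from where it was at the start of the episode above 0.03 m).
It fails at once if the bottle is tipped over (angle between bottle's own z axis and vertical above 0.5 rad).
It also fails if it takes over 58 s, if anything falls off the work surface, if the arm or the gripper's body presses on something with over 40 N, if the wrist force passes 120 N, or if a joint passes its speed limit or range.

ROBOT

A 6-joint arm with a two-finger parallel gripper is mounted at the origin on a cart in front of the work surface, level with it; the furniture and walls round the work are solid. World frame = base frame: x ahead of the robot, y to its left, z up, the work surface at z = 0. Lengths are in mm, angles in rad, forces in N, time in s.
With the tool pointing down it reaches from about 275 to 850 mm from the base axis. Payload 5.2 kg.
Tool frame: the origin (TCP) lies at the very end of the fingers, on their centre line; the grasp point (between the pads) lies 19 mm behind it; z points along the fingers, y is the line along which they close (so a half turn about z gives the same grasp; the last joint's range is limited). The gripper opens to 85 mm and grips with 20 to 120 N. Pads are 22 mm wide; open, the fingers measure 114 mm over their backs; the gripper's body (76 mm by 85 mm) begins 54 mm behind the grasp point. The pads swing forward as they close: fully open they stand 13 mm farther back than shut.
Start: joints at [0.963, 0.259, 1.535, -0, 1.348, -0.203], TCP at [216.588, 505.564, 231.31] pointing down, gripper open.
Joint ranges: [-3.14, 3.14], [-0.91, 2.08], [0.19, 2.58], [-1.22, 4.36], [0.22, 2.71], [-3.12, 3.12]. Speed limits (rad/s): [2.57, 2.57, 3.14, 3.14, 3.14, 3.14].

INTERFACE

Orientations are given as a unit quaternion [x, y, z, w].
In Python, from rig import r gives the robot as it stands.
- The arm moves only by the tool drive_tool, never from a script. Its argument "series" is text: rows parted by semicolons, each of 7 numbers parted by spaces: the shift along the tool's x, y, z in mm, then the turn, a rotation vector about the tool's x, y, z in degrees, then the opening, from 0 (shut) to 1 (fully open). A call has 1 to 12 rows; each row is the pose to reach, as a shift and turn from the pose commanded when the call began, along the tool's axes at that moment; what a row does not reach only later rows make up. A row lasts 1/10 s, in which the tool goes at most 50 mm and 8.59 degrees, less where a joint would pass 70% of its speed; a pose out of reach is approached as far as the arm can. A call with a gripper value outside its range is refused whole. The fingers move at their own pace and stop on an object; "newtons" is the grip in N (left out, the last holds). Time passes only in rows, so rows that repeat a pose let the fingers close. It gives the time, the measured TCP pose, the force, the opening and the grip force at its end, in the units of the state.
- r.get_obs(): the state, without advancing time (a new reading comes with each control period).
- r.camera(name): name is "scene" or "top"; returns the picture (384x512x3 uint8, red, green, blue); there is no depth.
- r.camera_params(name): a dict with "intrinsics" (3x3 intrinsics, pixels), "world_from_camera" (4x4, takes a point from camera to world coordinates). Camera axes: x right, y up, looking along -z (the intrinsics and any distortion apply to the point x, -y, -z); pixel columns grow to the right and rows downward; lengths in mm; the calibration is good to about 2 mm. A picture is of the moment at which its call begins. camera_params takes no time and is no camera call.
- r.close_job(): hands the job in; it is judged then, once.
The state is a dict: "t": time; "joint_positions": joint angles; "dq": joint speeds; "effort": joint torques, N m; "position": TCP position; "eef_rot": TCP orientation; "force": force on the tool from outside, world axes, zero at the start; "wrist_torque": the same for the moment, N m; "grip_width": finger opening in mm; "finger_force": force on a finger pad.
Only numpy, scipy, OpenCV 4.12 (cv2) and the standard library are available. Lean on these libraries where they do the work, as an engineer would, in place of code of your own. Each camera call takes 0.05 s, during which the arm holds its last target. There are 200 camera calls.

## Working session

There is one attempt and no reset: what is moved stays moved. The work goes in short steps, Python scripts to look and compute and a tool call to move; the robot and the scene stay as the last step left them, time stands still between calls to the robot, and variables do not carry over. Pictures are saved under pics/ and viewed, at most 10 in all, crops included, and the job is handed in when it is done.

Besides the shell and the picture viewer there is one more tool, called after "Emit:" as name(argument=value, ...) on one line, values as JSON. drive_tool: Moves the arm, as the interface text tells. Its arguments: {"type":"object","properties":{"series":{"type":"string"},"newtons":{"type":"number"}},"required":["series"]}

```bash
mkdir -p pics; ls; python3 - <<'E'
from rig import r
import cv2
for n in("top","scene"):
    cv2.imwrite(f"pics/{n}0.png",cv2.resize(r.camera(n)[:,:,::-1],(800,600),interpolation=cv2.INTER_CUBIC))
    p=r.camera_params(n);print(p)
o=r.get_obs();print(o)
E
```

```text
pics
{'intrinsics': array([[360.99264753,   0.        , 248.78331185],
       [  0.        , 360.99264753, 185.95228597],
       [  0.        ,   0.        ,   1.        ]]), 'world_from_camera': array([[-1.80846550e-02,  9.80574075e-01, -1.95313669e-01,
         4.54845753e+02],
       [-9.99813626e-01, -1.64156483e-02,  1.01607091e-02,
         2.06091059e+02],
       [ 6.75712746e-03,  1.95461021e-01,  9.80688192e-01,
         9.53247825e+02],
       [ 0.00000000e+00,  0.00000000e+00,  0.00000000e+00,
         1.00000000e+00]])}
{'intrinsics': array([[390.36441991,   0.        , 258.18845026],
       [  0.        , 390.36441991, 197.33204414],
       [  0.        ,   0.        ,   1.        ]]), 'world_from_camera': array([[ 6.90139427e-01,  5.26723632e-01, -4.96255767e-01,
         2.06929132e+02],
       [-7.23671906e-01,  5.04734576e-01, -4.70682461e-01,
        -2.08746294e+02],
       [ 2.55786892e-03,  6.83962882e-01,  7.29512326e-01,
         6.64555865e+02],
       [ 0.00000000e+00,  0.00000000e+00,  0.00000000e+00,
         1.00000000e+00]])}
{'t': 0.1, 'joint_positions': array([ 9.63217203e-01,  2.59283979e-01,  1.53596471e+00, -2.23205167e-05,
        1.34797632e+00, -2.02775909e-01]), 'dq': array([-0.00078983, -0.00202933, -0.0029448 ,  0.00110277,  0.00162716,
       -0.00218875]), 'effort': array([ 3.17932572e-03, -4.46964633e+01, -2.91247791e+01, -2.91018669e-04,
        6.19751983e-03, -2.32722407e-06]), 'position': array([216.31506243, 505.17308348, 230.55393491]), 'eef_rot': array([ 2.01020000e-01,  9.79586797e-01, -7.54386704e-04, -3.11722677e-04]), 'force': array([ 0.10468882, -0.08316648,  0.89411222]), 'wrist_torque': array([-0.04924979, -0.03784036,  0.02349938]), 'finger_force': 0.0, 'grip_width': 85.7650880011}
```

View pics/top0.png

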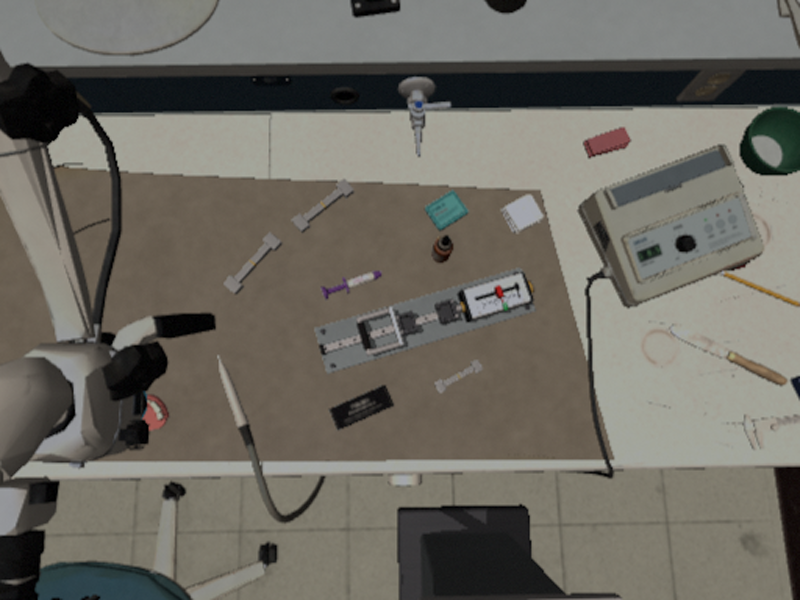

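View pics/scene0.png

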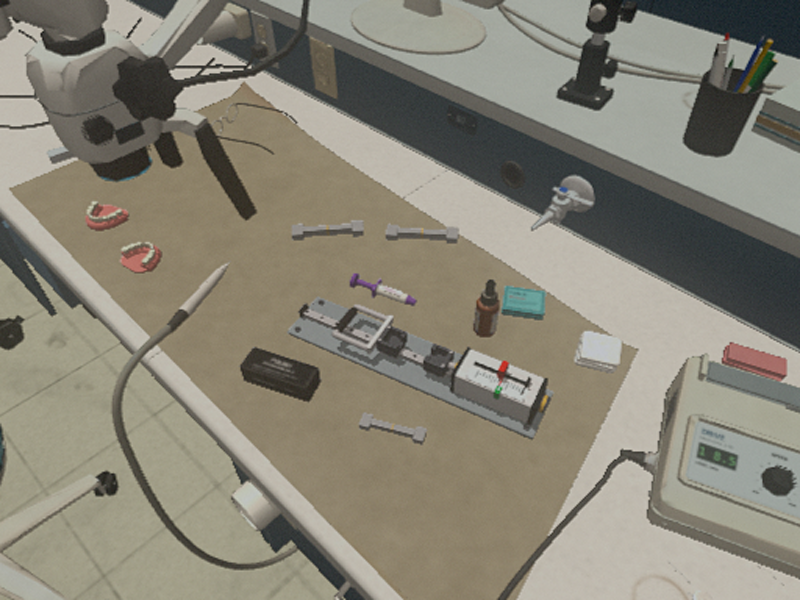

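```bash
cat > h.py <<'E'
import numpy as np,cv2
from rig import r
def P(n):
    p=r.camera_params(n);return np.array(p["intrinsics"]),np.array(p["world_from_camera"])
def world(n,u,v,z):
    "native pixel -> world point at height z"
    K,T=P(n);d=T[:3,:3]@np.array([(u-K[0,2])/K[0,0],-(v-K[1,2])/K[1,1],-1]);o=T[:3,3]
    return o+d*(z-o[2])/d[2]
def pix(n,p):
    K,T=P(n);c=T[:3,:3].T@(np.asarray(p,float)-T[:3,3])
    return np.array([K[0,0]*c[0]/-c[2]+K[0,2],K[1,1]*-c[1]/-c[2]+K[1,2]])
def crop(n,u0,v0,w,h,s,f,img=None):
    im=r.camera(n) if img is None else img
    cv2.imwrite(f,cv2.resize(im[v0:v0+h,u0:u0+w,::-1],None,fx=s,fy=s,interpolation=cv2.INTER_CUBIC))
E
python3 - <<'E'
from h import *
im=r.camera("top")
a=cv2.resize(im[165:245,195:352,::-1],None,fx=5,fy=5,interpolation=cv2.INTER_CUBIC)  #785x400
b=cv2.resize(im[112:190,140:230,::-1],(392,200*392//392),interpolation=cv2.INTER_CUBIC)
b=cv2.resize(im[112:162,140:230,::-1],None,fx=4,fy=4,interpolation=cv2.INTER_CUBIC)[:200] #360x200 
b2=cv2.resize(im[150:190,140:190,::-1],None,fx=4,fy=4,interpolation=cv2.INTER_CUBIC)
c=cv2.resize(im[227:254,272:315,::-1],None,fx=5,fy=5,interpolation=cv2.INTER_CUBIC)
o=np.zeros((600,785,3),np.uint8);o[:400]=a;o[400:600,:360]=b;o[400:560,365:565]=b2;o[400:535,570:785]=c
cv2.imwrite("pics/m1.png",o)
E
```

```text
(no output)
```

View pics/m1.png

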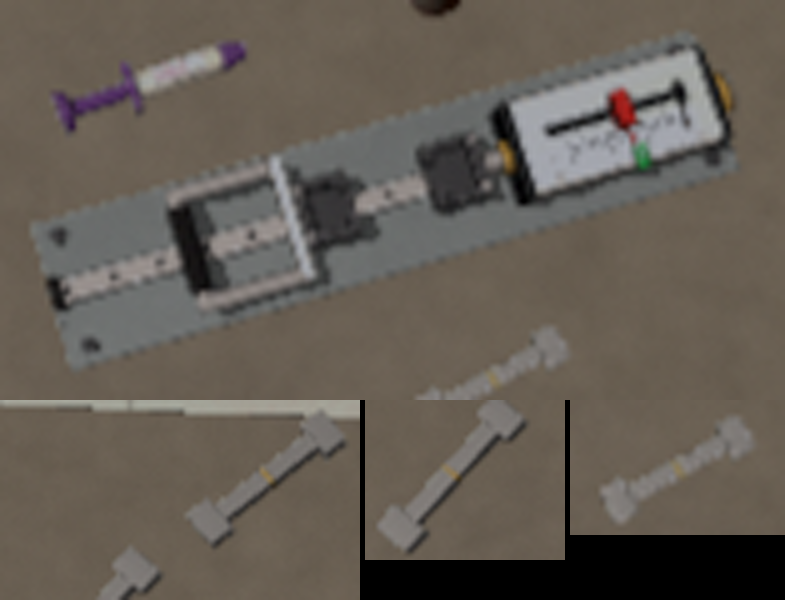

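```bash
python3 - <<'E'
from h import *
W=lambda u,v,z:world("top",u,v,z)
for k,(a,b) in dict(A=((190,144.5),(223,117.75)),B=((146.25,185.25),(176.5,151)),C=((279.2,248.2),(307.2,233))).items():
    p,q=W(*a,9),W(*b,9);print(k,np.linalg.norm(p-q),(p+q)/2,np.degrees(np.arctan2(*(p-q)[1::-1])))
c=[W(195+u/5,165+v/5,10) for u,v in((32,224),(75,368),(735,168),(692,33))]
for i in range(4):print(c[i][:2],np.linalg.norm(c[i]-c[i-1]))
m1=(c[0]+c[1])/2;m2=(c[2]+c[3])/2;ax=(m1-m2)/np.linalg.norm(m1-m2);print("axis",ax)
o=(m1+m2)/2-20*ax;print("origin",o)
for n,u,v,z in(("red",622,108,67),("green",643,157,51),("handle",190,248,40)):
    d=W(195+u/5,165+v/5,z)-o;print(n,d[:2]@ax[:2],d[0]*ax[1]-d[1]*ax[0])
E
```

```text
A 117.91800346477255 [798.76181929 309.35997463   9.        ] 130.06734901260938
B 122.11388080451907 [696.17215891 430.0686604    9.        ] 140.03014229553378
C 83.25915004289415 [496.69119872  83.67813527   9.        ] 116.90223374404411
[580.90701087 321.954691  ] 367.08728187030886
[505.5126015  299.16102465] 78.76463794992097
[604.38929576 -50.11390528] 363.00079523603677
[678.25386022 -31.98974452] 76.05563152079972
axis [-0.26876882  0.96320471  0.        ]
origin [597.64106857 115.4889222   10.        ]
red -99.79070061469649 2.3590313430974774
green -105.90729660171188 -22.606816454894272
handle 127.27975851286027 -0.18733788278748875
```

```bash
cat >> h.py <<'E'
def rect(n,x0,x1,y0,y1,z,s=2,img=None):
    "rectified view on plane z, s px/mm; col=(y1-y)*s,row=(x1-x)*s"
    im=r.camera(n) if img is None else img
    w=[(x1,y1),(x1,y0),(x0,y0),(x0,y1)]
    src=np.float32([pix(n,(x,y,z)) for x,y in w]);W,H=(y1-y0)*s,(x1-x0)*s
    M=cv2.getPerspectiveTransform(src+np.float32(.0),np.float32([(0,0),(W,0),(W,H),(0,H)]))
    return cv2.warpPerspective(im,M,(W,H),flags=cv2.INTER_CUBIC)
E
python3 - <<'E'
from h import *
for n in("top","scene"):
    im=r.camera(n)
    for nm,(x0,x1,y0,y1,z) in dict(plate=(460,720,-90,350,10),bar=(450,540,35,130,9)).items():
        R=rect(n,x0,x1,y0,y1,z,2,im).astype(int)
        m=((R[:,:,2]-R[:,:,0])>-12).astype(np.uint8)
        m=cv2.morphologyEx(m,cv2.MORPH_OPEN,np.ones((5,5)))
        cs=sorted(cv2.findContours(m,0,1)[0],key=cv2.contourArea)[-2:]
        for c in cs:
            q=cv2.minAreaRect(c);print(n,nm,x1-q[0][1]/2,y1-q[0][0]/2,q[1][0]/2,q[1][1]/2,q[2])
        cv2.imwrite(f"pics/mask_{n}_{nm}.png",m*255)
        if nm=="plate":
            cv2.drawContours(R,cs,-1,(255,0,0),1)
            cv2.imwrite(f"pics/r_{n}.png",R[:,:,::-1])
a=cv2.imread("pics/r_top.png");b=cv2.imread("pics/r_scene.png")
o=np.vstack([a,b]);print(o.shape);cv2.imwrite("pics/r2.png",cv2.resize(o,None,fx=.575,fy=.575,interpolation=cv2.INTER_AREA) if o.shape[0]>600 else o)
E
```

```text
top plate 654.8935546875 270.4225158691406 30.317781448364258 85.37030029296875 66.3294677734375
top plate 593.3843841552734 134.96656799316406 81.50601196289062 372.2796325683594 74.31689453125Traceback (most recent call last):
  File "<stdin>", line 13, in <module>
cv2.error: OpenCV(4.12.0) :-1: error: (-5:Bad argument) in function 'drawContours'
> Overload resolution failed:
>  - Layout of the output array image is incompatible with cv::Mat
>  - Expected Ptr<cv::UMat> for argument 'image'
```

```bash
python3 - <<'E'
from h import *
for n in("top","scene"):
    im=r.camera(n)
    for nm,(x0,x1,y0,y1,z) in dict(plate=(460,720,-90,350,10),bar=(450,540,35,130,9)).items():
        R=rect(n,x0,x1,y0,y1,z,2,im)
        I=R.astype(int)
        m=((I[:,:,2]-I[:,:,0])>-12).astype(np.uint8)
        m=cv2.morphologyEx(m,cv2.MORPH_OPEN,np.ones((5,5)))
        cs=sorted(cv2.findContours(m,0,1)[0],key=cv2.contourArea)[-1:]
        for c in cs:
            q=cv2.minAreaRect(c);print(n,nm,x1-q[0][1]/2,y1-q[0][0]/2,q[1][0]/2,q[1][1]/2,q[2])
        R=R[:,:,::-1].copy();cv2.drawContours(R,cs,-1,(0,0,255),1)
        cv2.imwrite(f"pics/r_{n}_{nm}.png",R)
L=lambda n:cv2.imread(f"pics/r_{n}.png")
o=np.vstack([L("top_plate"),L("scene_plate")])
p=np.vstack([L("top_bar"),L("scene_bar")]);p=np.vstack([p,np.zeros((o.shape[0]-p.shape[0],p.shape[1],3),np.uint8)])
cv2.imwrite("pics/r2.png",cv2.resize(np.hstack([o,p]),None,fx=.57,fy=.57,interpolation=cv2.INTER_AREA))
E
```

```text
top plate 593.4999313354492 134.86839294433594 81.62130737304688 372.346923828125 74.26567840576172
top bar 487.47476959228516 104.58257293701172 19.675142288208008 39.587337493896484 61.69924545288086
scene plate 599.3280563354492 141.95086669921875 99.5523910522461 374.113037109375 74.28628540039062
scene bar 505.0 64.25 22.74271011352539 39.799739837646484 56.3099365234375
```

View pics/r2.png

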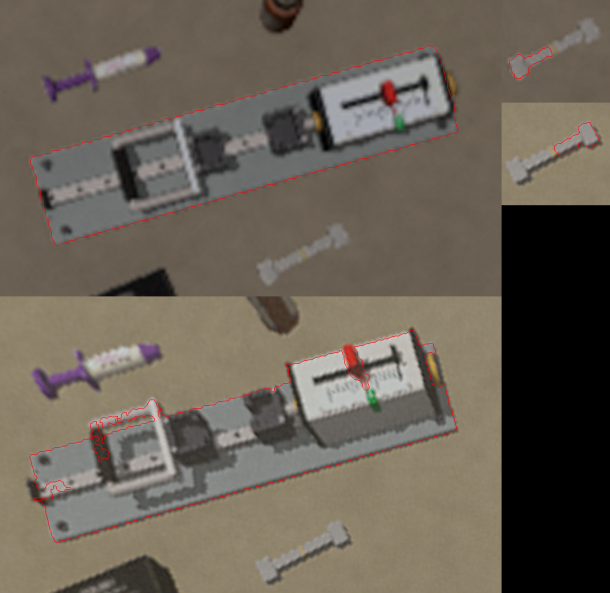

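```bash
cat >> h.py <<'E'
from scipy.spatial.transform import Rotation as Ro
AX=np.array([-.271,.9626,0]);AX/=np.linalg.norm(AX);XX=np.array([AX[1],-AX[0],0])
OR=np.array([593.5,134.9,0])-20*AX
def T(x,y,z): return OR+x*XX+y*AX+np.array([0,0,z])
def toT(p):
    d=np.asarray(p)-OR;return np.array([d@XX,d@AX,d[2]])
def go(p,yang):
    "shift & turn (deg about tool z) for TCP to p with tool y at angle yang (deg), pointing down"
    o=r.get_obs();R=Ro.from_quat(o["eef_rot"]).as_matrix()
    c,s=np.cos(np.radians(yang)),np.sin(np.radians(yang))
    G=np.array([[-s,c,0],[c,s,0],[0,0,-1.]]);G=np.array([[-s,c,0],[c,s,0],[0,0,-1]]) 
    return np.round(R.T@(np.asarray(p)-o["position"]),1),np.round(Ro.from_matrix(R.T@G).as_rotvec(degrees=True),1)
E
python3 - <<'E'
from h import *
print("OR",OR)
x0,x1,y0,y1,z=450,540,35,130,9
for n in("top","scene"):
    R=rect(n,x0,x1,y0,y1,z,4).astype(int)
    d=R[:,:,2]-R[:,:,0];m=(d>np.median(d)+13).astype(np.uint8)
    m=cv2.morphologyEx(m,cv2.MORPH_OPEN,np.ones((5,5)))
    c=[c for c in cv2.findContours(m,0,1)[0] if cv2.contourArea(c)>300]
    q=cv2.minAreaRect(np.vstack(c));print(n,x1-q[0][1]/4,y1-q[0][0]/4,q[1][0]/4,q[1][1]/4,q[2])
for n,(u,v) in dict(bottleTop=(445,240),bottleBase=(441,258)).items(): print(n,toT(world("top",u*.64,v*.64,100 if n[6]=="T" else 0)))
o=r.get_obs();print(o["position"],o["t"]);print(go([496.7,83.7,100],26.9))
E
```

```text
OR [598.91989225 115.64838272   0.        ]
top 497.8248710632324 84.33032989501953 19.158809661865234 83.67425537109375 62.88755416870117
scene 495.61329650878906 84.60688781738281 25.62120246887207 85.12764739990234 62.612579345703125
bottleTop [ 99.18328975 -36.54468765 100.        ]
bottleBase [ 95.15564069 -38.90632581   0.        ]
[216.54180005 505.4891549  231.15253511] 0.4
(array([-423.6, -277.3,  131.2]), array([-0. ,  0. , 39.9]))
```

Emit:
drive_tool(series="-423 -277 120 0 0 40 0.4;-423 -277 120 0 0 40 0.4;-423 -277 120 0 0 40 0.4;-423 -277 120 0 0 40 0.4;-423 -277 120 0 0 40 0.4;-423 -277 120 0 0 40 0.4;-423 -277 120 0 0 40 0.4;-423 -277 120 0 0 40 0.4;-423 -277 120 0 0 40 0.4;-423 -277 120 0 0 40 0.4;-423 -277 120 0 0 40 0.4;-423 -277 120 0 0 40 0.4", newtons=40)

```text
t: 1.6
position: [497.7, 81.7, 110.6]
eef_rot: [0.526, 0.851, -0.0, -0.0]
force: [-0.7, 0.5, -0.5]
grip_width: 34.1
finger_force: 0.0
```

```bash
python3 - <<'E'
from h import *
o=r.get_obs();print(o["position"],o["t"],o["grip_width"],o["force"],go([497.3,84.4,40],27.1))
E
```

```text
[497.72250543  81.66994437 110.55949824] 1.6 34.12076194411956 [-0.69946608  0.49466104 -0.45469974] (array([ 2.7,  0.9, 70.6]), array([-0. ,  0. , -0.5]))
```

Emit:
drive_tool(series="2.7 0.9 45 0 0 0 0.4;2.7 0.9 80 0 0 0 0.4;2.7 0.9 97 0 0 0 0.4;2.7 0.9 104 0 0 0 0.4;2.7 0.9 107 0 0 0 0.4;2.7 0.9 107 0 0 0 0.4;2.7 0.9 107 0 0 0 0;2.7 0.9 107 0 0 0 0;2.7 0.9 107 0 0 0 0;2.7 0.9 107 0 0 0 0;2.7 0.9 107 0 0 0 0;2.7 0.9 107 0 0 0 0")

```text
t: 2.8
position: [496.8, 87.3, 5.5]
eef_rot: [0.524, 0.852, 0.001, 0.001]
force: [-0.6, 1.8, 6.8]
grip_width: 7.2
finger_force: 39.4
```

Emit:
drive_tool(series="0 0 -20 0 0 0 0;0 0 -50 0 0 0 0;0 0 -70 0 0 0 0;0 0 -70 0 0 0 0;0 0 -70 0 0 0 0;0 0 -70 0 0 0 0")

```text
t: 3.4
position: [495.0, 87.1, 73.5]
eef_rot: [0.524, 0.852, -0.0, -0.001]
force: [0.3, 0.3, 0.0]
grip_width: 7.6
finger_force: 39.3
```

```bash
python3 - <<'E'
from h import *
o=r.get_obs();print(o["position"],o["t"],o["grip_width"],o["force"],go(T(0,20,75),np.degrees(np.arctan2(XX[1],XX[0]))),T(0,20,75))
E
```

```text
[495.04970184  87.14856014  73.45543671] 3.4 7.599738972202789 [0.32963095 0.25399299 0.0477214 ] (array([ -1.8, 109.4,  -1.7]), array([-0.1, -0. , 11.1])) [593.5 134.9  75. ]
```

Emit:
drive_tool(series="1 45 0 0 0 6 0;1 85 0 0 0 11 0;1 105 0 0 0 11 0;1 110 0 0 0 11 0;1 110 0 0 0 11 0;1 110 0 0 0 11 0;1 110 0 0 0 11 0")

```text
t: 4.1
position: [592.2, 137.2, 73.9]
eef_rot: [0.603, 0.798, -0.001, -0.001]
force: [-0.2, -0.1, -0.7]
grip_width: 7.4
finger_force: 39.3
```

```bash
python3 - <<'E'
from h import *
o=r.get_obs();print(o["position"],toT(o["position"]),o["t"],o["grip_width"],o["force"])
a=r.camera("top");b=r.camera("scene")
u=[pix("top",T(0,20,50)),pix("scene",T(0,20,50))];print(u)
U=np.int32(u)
A=cv2.resize(a[U[0][1]-45:U[0][1]+45,U[0][0]-60:U[0][0]+60,::-1],None,fx=6.6,fy=6.6,interpolation=cv2.INTER_CUBIC)[:300]
A=cv2.resize(a[U[0][1]-35:U[0][1]+25,U[0][0]-50:U[0][0]+50,::-1],None,fx=5,fy=5,interpolation=cv2.INTER_CUBIC)
B=cv2.resize(b[U[1][1]-30:U[1][1]+30,U[1][0]-50:U[1][0]+50,::-1],None,fx=5,fy=5,interpolation=cv2.INTER_CUBIC)
cv2.imwrite("pics/hov.png",np.vstack([A,B]))
E
```

```text
[592.23536911 137.2031024   73.93698095] [-0.59318115 22.55963046 73.93698095] 4.1 7.383063057665096 [-0.21693814 -0.09141292 -0.74719849]
[array([273.50526508, 201.5283722 ]), array([266.23447478, 218.39417574])]
```

View pics/hov.png

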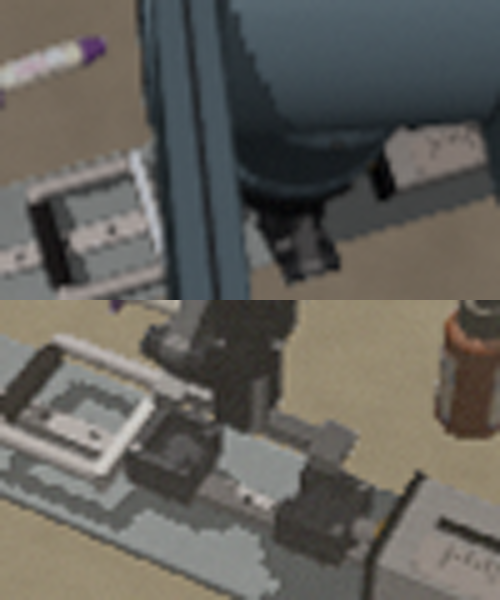

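```bash
python3 - <<'E'
from h import *
U=np.array([266,218])-[50,30]
f=lambda p:np.round((pix("scene",p)-U)*5+[0,300])
for z,l in((78.4,"top"),(68.4,"bot")):
  for x in(-10.6,9.4): print(l,x,f(T(x,-22,z)),f(T(x,-8,z)))
for x in (-17,17): print("grip",x,f(T(x,-30,40)),f(T(x,0,40)),f(T(x,40,40)),f(T(x,70,40)))
E
```

```text
top -10.6 [336. 462.] [304. 449.]
top 9.4 [358. 428.] [326. 415.]
bot -10.6 [335. 478.] [303. 466.]
bot 9.4 [356. 444.] [325. 432.]
grip -17 [342. 542.] [276. 514.] [189. 478.] [126. 452.]
grip 17 [378. 483.] [312. 457.] [227. 423.] [165. 398.]
```

Emit:
drive_tool(series="0.2 0.6 15 0 0 0 0;0.2 0.6 25 0 0 0 0;0.2 0.6 29 0 0 0 0;0.2 0.6 32 0 0 0 0;0.2 0.6 34 0 0 0 0;0.2 0.6 34 0 0 0 0")

```text
t: 4.8
position: [594.2, 138.0, 40.3]
eef_rot: [0.603, 0.798, -0.0, -0.0]
force: [-0.0, 1.4, -0.0]
grip_width: 7.0
finger_force: 39.3
```

Emit:
drive_tool(series="0 -0.5 3 0 0 0 0;0 -0.5 5 0 0 0 0;0 -0.5 6.5 0 0 0 0;0 -0.5 6.5 0 0 0 0;0 -0.5 6.5 0 0 0 0")

```text
t: 5.3
position: [593.7, 137.9, 33.8]
eef_rot: [0.603, 0.798, -0.0, -0.0]
force: [0.3, -0.1, -0.3]
grip_width: 7.4
finger_force: 39.3
```

Emit:
drive_tool(series="0 0 0.5 0 0 0 0.3;0 0 0.5 0 0 0 0.3;0 0 0.5 0 0 0 0.3;0 0 0.5 0 0 0 0.3;0 0 -20 0 0 0 0.3;0 0 -60 0 0 0 0.3;0 0 -90 0 0 0 0.2;0 0 -90 0 0 0 0;0 0 -90 0 0 0 0;0 0 -90 0 0 0 0;0 0 -90 0 0 0 0")

```text
t: 6.4
position: [592.6, 137.8, 122.2]
eef_rot: [0.603, 0.798, -0.001, -0.001]
force: [-0.2, -0.5, -0.1]
grip_width: 0.1
finger_force: 0.0
```

```bash
python3 - <<'E'
from h import *
o=r.get_obs();print(o["position"],toT(o["position"]),o["t"],o["grip_width"],o["force"])
a=r.camera("top");b=r.camera("scene")
A=rect("top",560,680,-50,210,50,3,a)
B=rect("scene",560,680,-50,210,50,3,b)
A=cv2.resize(A,(650,300));B=cv2.resize(B,(650,300))
cv2.imwrite("pics/laid.png",np.vstack([A,B])[:,:,::-1])
E
```

```text
[592.59079946 137.82824723 122.17938649] [-8.16398139e-02  2.30650632e+01  1.22179386e+02] 6.4 0.13146843433929678 [-0.17692407 -0.48010519 -0.14175195]
```

View pics/laid.png

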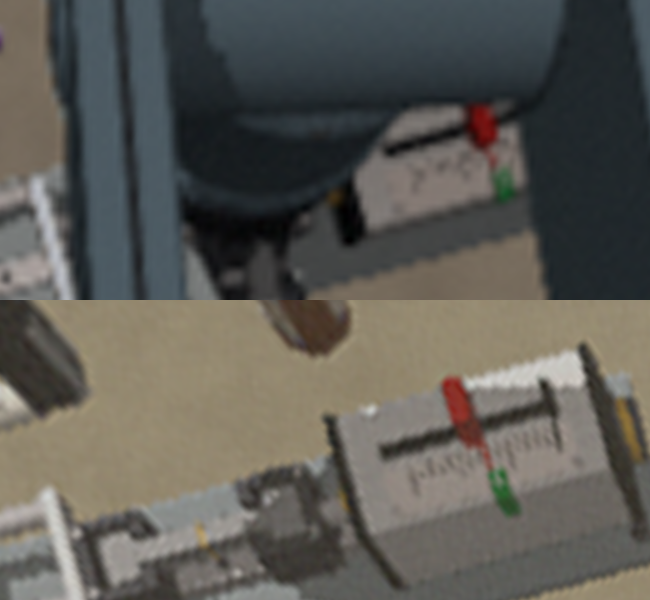

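Emit:
drive_tool(series="-40 6 0 0 0 0 0;-80 6 0 0 0 0 0;-98 6 0 0 0 0 0;-98 6 0 0 0 0 0;-98 6 20 0 0 0 0;-98 6 45 0 0 0 0;-98 6 60 0 0 0 0;-98 6 64.5 0 0 0 0;-98 6 64.5 0 0 0 0;-98 6 64.5 0 0 0 0;-98 6 64.5 0 0 0 0")

```text
t: 7.6
position: [626.9, 45.5, 60.5]
eef_rot: [0.603, 0.798, 0.001, 0.001]
force: [-0.6, 0.7, -0.0]
grip_width: 0.0
finger_force: 0.0
```

```bash
python3 - <<'E'
from h import *
o=r.get_obs();print(o["position"],toT(o["position"]),o["t"],o["force"])
E
```

```text
[626.9156262   45.4862418   60.50563173] [  7.93459557 -75.12342731  60.50563173] 7.6 [-0.57814205  0.71360876 -0.04332374]
```

Emit:
drive_tool(series="0 -1.5 3 0 0 0 0;-4 -1.5 3 0 0 0 0;-8 -1.5 3 0 0 0 0;-12 -1.5 3 0 0 0 0;-16 -1.5 3 0 0 0 0;-20 -1.5 3 0 0 0 0;-24 -1.5 3 0 0 0 0;-28 -1.5 3 0 0 0 0;-31 -1.5 3 0 0 0 0;-34 -1.5 3 0 0 0 0;-34 -1.5 3 0 0 0 0")

```text
t: 8.7
position: [634.1, 11.6, 56.3]
eef_rot: [0.603, 0.798, -0.0, 0.0]
force: [-1.2, 0.8, -0.4]
grip_width: -0.1
finger_force: 0.0
```

```bash
python3 - <<'E'
from h import *
o=r.get_obs();print(o["position"],toT(o["position"]),o["t"],o["force"])
a=r.camera("top");b=r.camera("scene")
A=rect("top",590,690,-60,70,52,4,a)
B=rect("scene",590,690,-60,70,52,4,b)
cv2.imwrite("pics/red.png",np.hstack([A,B])[:,:,::-1][:, :, :] if 0 else cv2.resize(np.vstack([A,B])[:,:,::-1],None,fx=.75,fy=.75))
E
```

```text
[634.10354635  11.62182237  56.29104967] [   5.67647474 -109.66855706   56.29104967] 8.7 [-1.1696064   0.84067232 -0.44061225]
```

View pics/red.png

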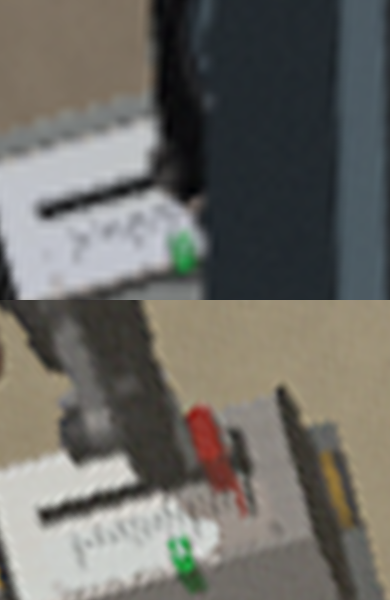

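Emit:
drive_tool(series="-1.5 0 0 0 0 0 0;-3 0 0 0 0 0 0;-4 0 0 0 0 0 0;-4 0 0 0 0 0 0;-4 0 0 0 0 0 0")

```text
t: 9.3
position: [634.8, 8.9, 56.2]
eef_rot: [0.603, 0.798, 0.0, -0.0]
force: [-1.0, 3.2, 0.8]
grip_width: -0.2
finger_force: 2.0
```

Emit:
drive_tool(series="-0.5 0 0 0 0 0 0;-1 0 0 0 0 0 0;-1 0 0 0 0 0 0;-1 0 0 0 0 0 0")

```text
t: 9.7
position: [634.8, 8.7, 56.2]
eef_rot: [0.603, 0.798, 0.0, -0.001]
force: [-1.5, 7.2, 0.8]
grip_width: -0.3
finger_force: 3.5
```

Emit:
drive_tool(series="3 0 0 0 0 0 0;10 0 0 0 0 0 0;20 0 0 0 0 0 0;25 0 -30 0 0 0 0;25 0 -65 0 0 0 0;70 -20 -65 0 0 0 0;120 -40 -65 0 0 0 0;160 -40 -65 0 0 0 0;200 -20 -65 0 0 0 0;215 -5 -65 0 0 0 0;215 -5 -65 0 0 0 0;215 -5 -65 0 0 0 0")

```text
t: 10.9
position: [571.4, 213.1, 121.1]
eef_rot: [0.603, 0.798, -0.0, 0.0]
force: [0.2, -0.6, 0.5]
grip_width: 0.1
finger_force: 0.0
```

```bash
python3 - <<'E'
from h import *
o=r.get_obs();print(o["position"],toT(o["position"]),o["t"],o["force"])
a=r.camera("top");b=r.camera("scene")
np.savez("pics/z.npz",a=a,b=b)
A=rect("top",590,690,-60,40,52,4,a)
B=rect("scene",590,690,-60,40,52,4,b)
cv2.imwrite("pics/red2.png",np.hstack([A,B])[:,:,::-1])
E
```

```text
[571.44188611 213.08667612 121.082142  ] [-4.45503152e-02  1.01238628e+02  1.21082142e+02] 10.9 [ 0.22453315 -0.57392869  0.48811764]
```

View pics/red2.png

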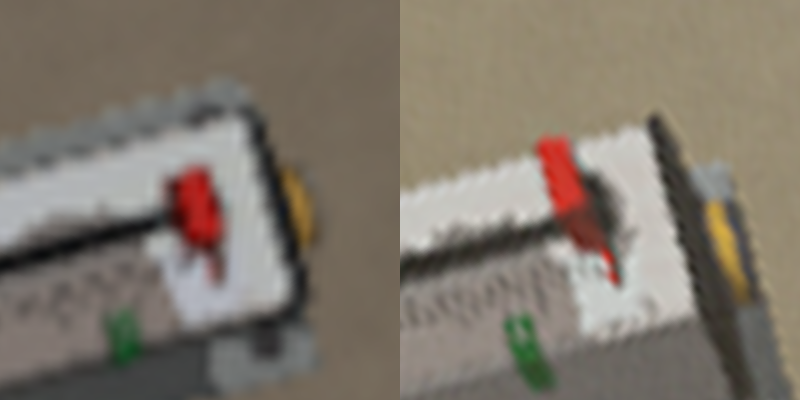

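Emit:
drive_tool(series="0 0 40 0 0 0 0;0 0 65 0 0 0 0;0 0 80 0 0 0 0;0 0 90 0 0 0 0;0 0 95 0 0 0 0;0 0 95 0 0 0 0;0 0 95 0 0 0 0")

```text
t: 11.7
position: [572.6, 212.6, 27.2]
eef_rot: [0.603, 0.797, 0.0, 0.0]
force: [0.0, 0.4, 0.4]
grip_width: -0.0
finger_force: 0.0
```

```bash
cat >> h.py <<'E'
def strip(n,img,z=52,s=8,x0=-32,x1=20,y0=-145,y1=-70):
    "tester-frame view: col=(y1-y)*s,row=(x1-x)*s"
    q=[(x1,y1),(x1,y0),(x0,y0),(x0,y1)]
    src=np.float32([pix(n,T(x,y,z)) for x,y in q]);W,H=(y1-y0)*s,(x1-x0)*s
    return cv2.warpPerspective(img,cv2.getPerspectiveTransform(src,np.float32([(0,0),(W,0),(W,H),(0,H)])),(W,H),flags=cv2.INTER_LINEAR).astype(int)
def read(n,img):
    R=strip(n,img);r_,g,b=R[...,0],R[...,1],R[...,2]
    out=[]
    for m in((r_-np.maximum(g,b)>50),(g-np.maximum(r_,b)>30)):
        v,u=np.nonzero(m);out+=[round(-70-u.mean()/8,2),round(20-v.mean()/8,1),len(u)] if len(u) else [None]
    return out
E
python3 - <<'E'
from h import *
o=r.get_obs();print(toT(o["position"]),o["t"],o["force"])
d=np.load("pics/z.npz")
print(read("top",d["a"]),read("scene",d["b"]))
print(read("top",r.camera("top")),read("scene",r.camera("scene")))
E
```

```text
[  0.95179745 100.49682336  27.15677333] 11.7 [0.04870971 0.41763257 0.40058867]
[np.float64(-130.99), np.float64(3.7), 11552, np.float64(-104.36), np.float64(-25.2), 671] [np.float64(-125.1), np.float64(7.8), 12403, np.float64(-103.96), np.float64(-24.4), 2653]
[np.float64(-130.99), np.float64(3.8), 11552, np.float64(-104.34), np.float64(-23.2), 3964] [np.float64(-125.11), np.float64(7.7), 12580, np.float64(-103.93), np.float64(-23.5), 5012]
```

```bash
cat >> h.py <<'E'
def line(n,img):
    R=strip(n,img,z=50);r_,g,b=R[...,0],R[...,1],R[...,2];o=[]
    for x in(-8,-9,-10,-11,-12):
        k=slice((20-x)*8-4,(20-x)*8+4);w=np.clip((r_-np.maximum(g,b))[k].mean(0)-12,0,None)
        o.append(round(-70-(w*np.arange(w.size)).sum()/max(w.sum(),1e-9)/8,2))
    G=strip(n,img,z=51);k=slice(int((20+17)*8),int((20+27)*8));w=np.clip((G[...,1]-np.maximum(G[...,0],G[...,2]))[k].mean(0)-12,0,None)
    c=np.nonzero(w>w.max()/2)[0]
    return o,"green",round(-70-(c[0]+c[-1])/16,2),(c[-1]-c[0])/8
E
python3 - <<'E'
from h import *
d=np.load("pics/z.npz")
a=r.camera("top");b=r.camera("scene")
print(line("top",a),line("scene",b),line("scene",d["b"]))
E
```

```text
([np.float64(-131.61), np.float64(-131.76), np.float64(-131.59), np.float64(-131.47), np.float64(-131.42)], 'green', np.float64(-104.69), np.float64(6.125)) ([np.float64(-129.9), np.float64(-129.93), np.float64(-129.7), np.float64(-129.49), np.float64(-129.64)], 'green', np.float64(-103.81), np.float64(6.375)) ([np.float64(-129.9), np.float64(-129.92), np.float64(-129.69), np.float64(-129.49), np.float64(-129.64)], 'green', np.float64(-103.81), np.float64(5.875))
```

Emit:
drive_tool(series="2 0 0 0 0 0 0;4 0 0 0 0 0 0;6 0 0 0 0 0 0;8 0 0 0 0 0 0;10 0 0 0 0 0 0;10 0 0 0 0 0 0;10 0 0 0 0 0 0")

```text
t: 12.6
position: [569.1, 222.5, 26.3]
eef_rot: [0.603, 0.798, -0.0, -0.0]
force: [0.5, 0.4, 0.2]
grip_width: -0.1
finger_force: 0.0
```

Emit:
drive_tool(series="2 0 0 0 0 0 0;4 0 0 0 0 0 0;6 0 0 0 0 0 0;8 0 0 0 0 0 0;10 0 0 0 0 0 0;12 0 0 0 0 0 0;14 0 0 0 0 0 0;16 0 0 0 0 0 0;18 0 0 0 0 0 0;20 0 0 0 0 0 0;20 0 0 0 0 0 0;20 0 0 0 0 0 0")

```text
t: 13.8
position: [563.8, 241.8, 26.3]
eef_rot: [0.603, 0.798, 0.0, 0.0]
force: [1.9, -3.1, -1.7]
grip_width: -0.1
finger_force: 2.0
```

```bash
python3 - <<'E'
from h import *
o=r.get_obs();print(toT(o["position"]),o["t"],o["force"],o["force"]@AX)
a=r.camera("top");b=r.camera("scene")
print(read("top",a)[0]+130.99,read("scene",b)[0]+125.11);print(line("top",a),line("scene",b))
E
```

```text
[  0.36448979 130.9094497   26.32580045] 13.8 [ 1.89306333 -3.0840825  -1.67446851] -3.4816887659929447
14.110000000000014 13.950000000000003
([np.float64(-117.55), np.float64(-117.43), np.float64(-117.26), np.float64(-117.01), np.float64(-116.77)], 'green', np.float64(-104.69), np.float64(6.125)) ([np.float64(-115.71), np.float64(-115.72), np.float64(-115.52), np.float64(-115.31), np.float64(-115.36)], 'green', np.float64(-103.75), np.float64(6.5))
```

Emit:
drive_tool(series="2 0 0 0 0 0 0;4 0 0 0 0 0 0;6 0 0 0 0 0 0;8 0 0 0 0 0 0;9.5 0 0 0 0 0 0;10.5 0 0 0 0 0 0;11 0 0 0 0 0 0;11 0 0 0 0 0 0;11 0 0 0 0 0 0")

```text
t: 14.8
position: [561.1, 251.5, 26.3]
eef_rot: [0.603, 0.798, -0.0, 0.0]
force: [1.9, -7.0, -0.7]
grip_width: 0.2
finger_force: 3.4
```

```bash
python3 - <<'E'
from h import *
o=r.get_obs();print(toT(o["position"]),o["t"],o["force"]@AX)
a=r.camera("top");b=r.camera("scene")
print(read("top",a)[0]+130.99,read("scene",b)[0]+125.11);print(line("top",a),line("scene",b))
A=strip("top",a,50);B=strip("scene",b,50);cv2.imwrite("pics/pull.png",cv2.resize(np.vstack([A,B])[:,:,::-1].astype(np.uint8),None,fx=.7,fy=.7))
E
```

```text
[  0.38040385 141.00089256  26.32808613] 14.8 -7.23653704466092
24.24000000000001 24.28
([np.float64(-107.23), np.float64(-107.1), np.float64(-106.99), np.float64(-107.03), np.float64(-107.16)], 'green', np.float64(-104.69), np.float64(6.125)) ([np.float64(-105.14), np.float64(-105.34), np.float64(-105.33), np.float64(-105.11), np.float64(-105.12)], 'green', np.float64(-103.75), np.float64(6.5))
```

View pics/pull.png

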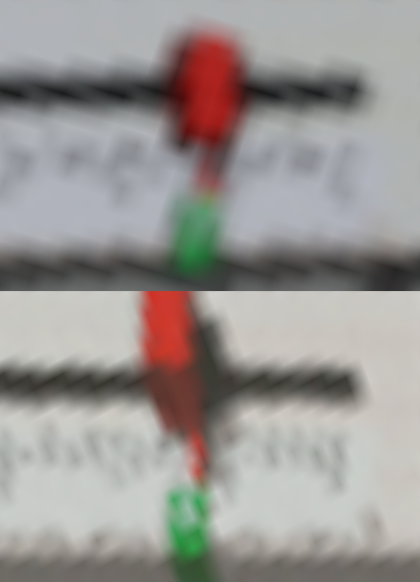

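Emit:
drive_tool(series="0.7 0 0 0 0 0 0;1.4 0 0 0 0 0 0;2 0 0 0 0 0 0;2 0 0 0 0 0 0;2 0 0 0 0 0 0;2 0 0 0 0 0 0;2 0 0 0 0 0 0;2 0 0 0 0 0 0;2 0 0 0 0 0 0;2 0 0 0 0 0 0;2 0 0 0 0 0 0;2 0 0 0 0 0 0")

```text
t: 16.1
position: [560.6, 253.2, 26.3]
eef_rot: [0.603, 0.798, -0.0, 0.001]
force: [2.7, -6.9, -0.4]
grip_width: -0.2
finger_force: 3.7
```

```bash
python3 - <<'E'
from h import *
o=r.get_obs();print(toT(o["position"]),o["t"],o["force"]@AX)
a=r.camera("top");b=r.camera("scene")
print(read("top",a)[0]+130.99,read("scene",b)[0]+125.11);print(line("top",a),line("scene",b))
E
```

```text
[  0.39009351 142.83189621  26.31630104] 16.1 -7.350790023205302
26.010000000000005 26.429999999999993
([np.float64(-105.08), np.float64(-105.12), np.float64(-105.3), np.float64(-105.61), np.float64(-105.67)], 'green', np.float64(-104.69), np.float64(6.125)) ([np.float64(-103.49), np.float64(-103.71), np.float64(-103.81), np.float64(-103.66), np.float64(-103.36)], 'green', np.float64(-103.75), np.float64(6.5))
```

Emit:
drive_tool(series="-1 0 0 0 0 0 0;-3 0 0 0 0 0 0;-5 0 0 0 0 0 0;-7 0 0 0 0 0 0;-9 0 0 0 0 0 0;-11 0 0 0 0 0 0;-13 0 0 0 0 0 0;-15 0 0 0 0 0 0;-17 0 0 0 0 0 0;-19 0 0 0 0 0 0;-20.5 0 0 0 0 0 0;-21.5 0 0 0 0 0 0")

```text
t: 17.4
position: [566.1, 233.6, 26.3]
eef_rot: [0.603, 0.798, 0.0, -0.0]
force: [1.1, -1.3, -0.0]
grip_width: 0.2
finger_force: 0.9
```

Emit:
drive_tool(series="-1 0 0 0 0 0 0;-2 0 0 0 0 0 0;-3 0 0 0 0 0 0;-4 0 0 0 0 0 0;-5 0 0 0 0 0 0;-6 0 0 0 0 0 0;-7 0 0 0 0 0 0;-9 0 0 0 0 0 0;-11 0 0 0 0 0 0;-13 0 0 0 0 0 0;-15 0 0 0 0 0 0;-15 0 0 0 0 0 0")

```text
t: 18.6
position: [570.3, 218.8, 26.3]
eef_rot: [0.603, 0.798, -0.0, 0.0]
force: [-0.2, 0.1, 0.2]
grip_width: 0.2
finger_force: 0.0
```

```bash
python3 - <<'E'
from h import *
o=r.get_obs();print(toT(o["position"]),o["t"],o["force"]@AX)
a=r.camera("top");b=r.camera("scene")
print(read("top",a)[0]+130.99,read("scene",b)[0]+125.11)
q=[(40,150),(40,-150),(-40,-150),(-40,150)]
src=np.float32([pix("scene",T(x,y,40)) for x,y in q])
def W(im):return cv2.warpPerspective(im,cv2.getPerspectiveTransform(src,np.float32([(0,0),(800,0),(800,213),(0,213)])),(800,213))
d=np.load("pics/z.npz")
cv2.imwrite("pics/fin.png",np.vstack([W(d["b"]),W(b)])[:,:,::-1])
E
```

```text
[  0.38576302 107.01299516  26.3186377 ] 18.6 0.17030521358278877
26.090000000000003 26.370000000000005
```

View pics/fin.png

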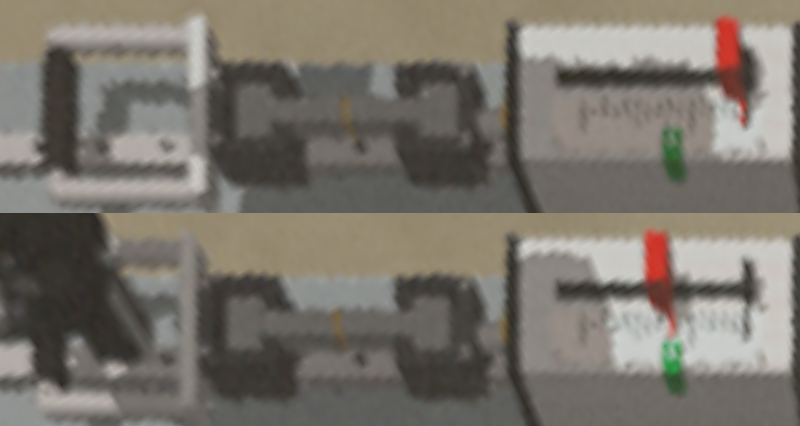

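Emit:
drive_tool(series="-3 0 0 0 0 0 0;-3 0 -10 0 0 0 0;-3 0 -35 0 0 0 0;-3 0 -70 0 0 0 0;-3 0 -110 0 0 0 0;-3 0 -120 0 0 0 0;-3 0 -120 0 0 0 0;-3 0 -120 0 0 0 0")

```text
t: 19.5
position: [570.3, 216.0, 145.7]
eef_rot: [0.603, 0.798, -0.0, -0.0]
force: [0.0, -0.1, -0.7]
grip_width: 0.0
finger_force: 0.0
```

```bash
python3 - <<'E'
from h import *
o=r.get_obs();print(toT(o["position"]),o["force"])
print(read("scene",r.camera("scene"))[0]+125.11)
print(r.close_job())
E
```

```text
[ -0.33015991 104.39042478 145.65971439] [ 0.04892064 -0.14101936 -0.74769146]
26.709999999999994
the job is handed in; nothing more can be done
None
```

The proof load is done and handed in (verdict not shown): the 84 mm bar was pulled until the pointer stood at the green mark, about 26 mm (6.5 N), held for over a second and eased back under control; the bar is in the grips, the red pointer is at the mark, the gauge is at zero and the sled is about 4 mm from home.

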